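# Set up the slotted rest and lay the core shaft on it

## Task

Get the bench rest ready for the film-core shaft: stand the two loose V-saddles on edge in the two end slots of the slotted rest, V upward and fully home, and then lay the shaft gently across them so that it lies centred with a round journal in each V. Leave the other things on the bench where they are.

Things in the scene. Friction and masses are not known exactly. Their poses are not given: they have to be found in the camera images.
- shaft_rest: Wooden block 100 x 250 x 42 mm (x, y, z) screwed to the bench. Origin: centre of its underside; y along its length. Four slots cross it at y = -90, -40, 40, 90 mm, each 11.6 mm wide (y) and 77 mm long (x, ends closed); slot floor 12 mm above the bench, 30 mm deep, mouth flared 4 mm all round over its top 9 mm. The saddles belong in the slots at y = -90 and 90.
- slot_left (a point): Middle of the floor of the rest's end slot at y = +90 mm: 12 mm above the bench, 30 mm below the block's top. Axes as the rest's: the slot runs along x and is narrow along y. The middle of a saddle's bottom edge comes to this point.
- slot_right (a point): The same for the end slot at y = -90 mm.
- saddle_1: Plywood plate 10 mm thick (x), 72 wide (y), 110 tall (z), 0.08 kg; right-angled V, 40 mm wide, rubber-lined, in its top edge, bottom of V 93 mm up. Origin: middle of its bottom edge, z up to the V. Starts leaning 18 degrees, V up, +x face on the yellow tray's rim (43 mm high); pinch it across x above the rim. Home in a slot: origin 12 mm above the bench, x along the rest's y, may tip 5 degrees.
- saddle_2: A second saddle, exactly like saddle_1, leaning beside it; the two are interchangeable and either fits either slot.
- core_shaft: Shaft 230 mm long, about 0.35 kg: square aluminium body 25 x 25 x 120 mm, and on each end a round steel journal, 20 mm thick, 55 mm long. Origin: its middle, on the axis; x along it. Starts flat on the bench, axis 12.5 mm up. Laid on both home saddles the axis is 119 mm above the bench, parallel to the rest's y, over its middle line; either way round, turned anyhow.
- parts_tray: Yellow moulded tray of small parts, 108 x 158 x 43 mm (x, y, z), loose, 0.6 kg; the saddles lean against the long side at its -x, the far side as seen from the robot. Origin: centre of its underside.
- tape_measure: Yellow tape measure standing on the bench behind the shaft, 37 x 91 x 69 mm; a bystander. Origin: centre of its underside.
- glue_bottle: White glue bottle with a red spout, 42 mm across and 140 mm tall, at the back of the bench; a bystander. Origin: centre of its underside.
Not all that is in view belongs to the job. Leave any green look-alike of the saddle_1 alone.

How it is judged:
By the outcome, as a careful person would: the job done as asked, in the order asked, and still so for the second after the job is handed in, with the robot touching nothing.
It also fails if it takes over 72 s, if anything falls off the work surface, if the arm or the gripper's body presses on something with over 40 N, if the wrist force passes 120 N, or if a joint passes its speed limit or range.

## Robot

A 6-joint arm with a two-finger parallel gripper is mounted at the origin on a cart in front of the work surface, level with it; the furniture and walls round the work are solid. World frame = base frame: x ahead of the robot, y to its left, z up, the work surface at z = 0. Lengths are in mm, angles in rad, forces in N, time in s.
With the tool pointing down it reaches from about 275 to 850 mm from the base axis. Payload 5.2 kg.
Tool frame: the origin (TCP) lies between the finger pads; the fingertips stand 14 mm ahead of it and the grasp point (between the pads) lies 5 mm behind it; z points along the fingers, y is the line along which they close (so a half turn about z gives the same grasp; the last joint's range is limited). The gripper opens to 85 mm and grips with 20 to 120 N. Pads are 22 mm wide; open, the fingers measure 114 mm over their backs; the gripper's body (76 mm by 85 mm) begins 54 mm behind the grasp point. The pads swing forward as they close: fully open they stand 13 mm farther back than shut.
Start: joints at [0.964, 0.259, 1.535, -0, 1.348, -0.203], TCP at [216.083, 505.78, 245.31] pointing down, gripper open.
Joint ranges: [-3.14, 3.14], [-0.91, 2.08], [0.19, 2.58], [-1.22, 4.36], [0.22, 2.71], [-3.12, 3.12]. Speed limits (rad/s): [2.57, 2.57, 3.14, 3.14, 3.14, 3.14].

## Interface

Orientations are given as a unit quaternion [w, x, y, z].
In Python, from rig import r gives the robot as it stands.
- The arm moves only by the shell command python3 -m creep 'ROWS' [FORCE]. ROWS is a JSON object of lists of equal length, an entry for each row: "travel": the shift along the tool's x, y, z in cm, a list of three; "yaw": the turn about the tool's z in rad; "claw": the closure, from 0 (fully open) to 1 (shut). In form: {"travel": [[tx, ty, tz], ...], "yaw": [yaw, ...], "claw": [claw, ...]}. A call has 1 to 5 rows; each row shifts and turns the commanded pose from where the row before left it, along the tool's axes as they then stand; what a row does not reach is not made up. A row lasts 1/12 s, in which the tool goes at most 41.7 mm and 7.16 degrees, less where a joint would pass 70% of its speed; a pose out of reach is approached as far as the arm can. A call with a gripper value outside its range is refused whole. The fingers move at their own pace and stop on an object; FORCE is the grip in N (left out, the last holds). Time passes only in rows, so rows that do not move let the fingers close. It gives the time, the measured TCP pose, the force, the opening and the grip force at its end, in the units of the state.
- r.read_state(): the state, without advancing time (a new reading comes with each control period).
- r.snapshot(name): name is "scene" or "top"; returns (picture, depth): 420x560x3 uint8, red, green, blue; 420x560 float32, mm along the optical axis (not along the pixel's ray), 0 where there is no reading.
- r.camera_params(name): a dict with "intrinsics" (3x3 intrinsics, pixels), "world_to_cam" (4x4, takes a point from world to camera coordinates). Camera axes: x right, y down, z forward; pixel columns grow to the right and rows downward; lengths in mm; the calibration is good to about 2 mm. A picture is of the moment at which its call begins. camera_params takes no time and is no camera call.
- r.sign_off(): hands the job in; it is judged then, once.
The state is a dict: "time_s": time; "qpos": joint angles; "joint_velocities": joint speeds; "effort": joint torques, N m; "tcp_pos": TCP position; "orientation": TCP orientation; "wrist_force": force on the tool from outside, world axes, zero at the start; "ft_torque": the same for the moment, N m; "width": finger opening in mm; "finger_force": force on a finger pad.
Only numpy, scipy, OpenCV 4.12 (cv2) and the standard library are available. Lean on these libraries where they do the work, as an engineer would, in place of code of your own. Each camera call takes 0.05 s, during which the arm holds its last target. There are 200 camera calls.

## Working session

There is one attempt and no reset: what is moved stays moved. The work goes in short steps, Python scripts to look and compute and a shell command to move; the robot and the scene stay as the last step left them, time stands still between calls to the robot, and variables do not carry over. Pictures are saved under pics/ and viewed, at most 10 in all, crops included, and the job is handed in when it is done.

```bash
ls; mkdir -p pics
python3 - <<'E'
from rig import r
import cv2, numpy as np
for n in ("scene","top"):
    p,d=r.snapshot(n); np.savez(f"/tmp/{n}.npz",p=p,d=d)
    cv2.imwrite(f"pics/{n}0.png",p[:,:,::-1])
    c=r.camera_params(n); print(n,np.round(c["intrinsics"],1).tolist(),np.round(c["world_to_cam"],3).tolist())
print(r.read_state())
E
```

```text
pics
scene [[422.1, 0.0, 280.2], [0.0, 422.1, 211.8], [0.0, 0.0, 1.0]] [[0.752, -0.659, -0.015, -322.982], [-0.302, -0.325, -0.896, 250.201], [0.585, 0.679, -0.444, 493.11], [0.0, 0.0, 0.0, 1.0]]
top [[379.7, 0.0, 285.4], [0.0, 379.7, 211.0], [0.0, 0.0, 1.0]] [[-0.013, -1.0, 0.011, 142.005], [-0.99, 0.011, -0.143, 546.854], [0.143, -0.013, -0.99, 802.365], [0.0, 0.0, 0.0, 1.0]]
{'time_s': 0.1, 'qpos': array([ 9.64200315e-01,  2.59247719e-01,  1.53597165e+00,  7.25314062e-06,
        1.34799827e+00, -2.02809942e-01]), 'joint_velocities': array([-0.00097776, -0.00256078, -0.00239626,  0.00112977, -0.00032945,
       -0.00124348]), 'effort': array([ 2.98846542e-03, -4.46962988e+01, -2.91248113e+01, -3.91824969e-04,
        6.29252783e-03,  4.01372768e-05]), 'tcp_pos': array([215.81635058, 505.40041568, 244.57066292]), 'orientation': array([-3.23166677e-04,  2.00524996e-01,  9.79688249e-01, -7.45467848e-04]), 'wrist_force': array([ 0.40924489,  0.57705646, -0.566879  ]), 'ft_torque': array([-0.00883361,  0.00712119,  0.04199268]), 'finger_force': 0.0, 'width': 85.41766105133976}
```

View pics/scene0.png

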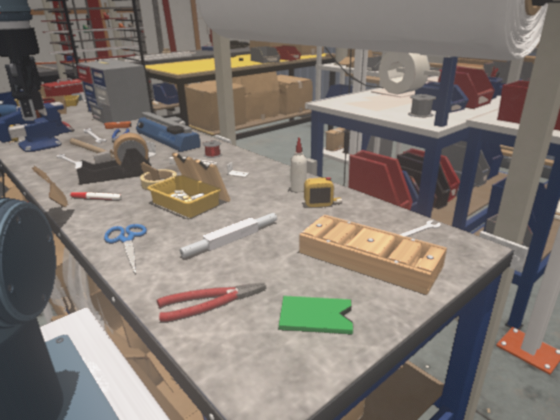

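View pics/top0.png

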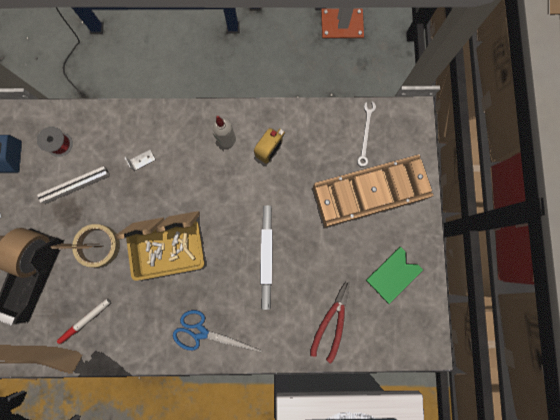

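The scene view shows the two brown saddles behind the yellow tray at (185,168) and (212,175), the rest at (370,250), the shaft at (230,235) and the green look-alike at (315,313).
The top view shows the saddles at (147,226) and (180,220), the tray at (165,250), the shaft at (266,257), the rest at (373,190), the green plate at (394,275) and the white rail at (72,184).

What could be mistaken, by top-view pixel:
- **Saddles:** the brown plates at (147,226) and (180,220), against the green plate at (394,275). I choose the brown pair.
- **Shaft:** the bar with round ends at (266,257), against the white rail at (72,184). I choose (266,257).

```bash
cat > h.py <<'E'
import numpy as np, cv2
from rig import r
from scipy.spatial.transform import Rotation as R
def cam(n):
    c=r.camera_params(n); return np.array(c["intrinsics"]),np.array(c["world_to_cam"])
def ray(n,uv,z):
    K,T=cam(n); uv=np.atleast_2d(uv).astype(float)
    d=np.c_[uv,np.ones(len(uv))]@np.linalg.inv(K).T@T[:3,:3]; o=-T[:3,:3].T@T[:3,3]
    return o+d*((z-o[2])/d[:,2])[:,None]
def proj(n,P):
    K,T=cam(n); c=np.atleast_2d(P)@T[:3,:3].T+T[:3,3]; q=c@K.T; return q[:,:2]/q[:,2:]
def cloud(n,d):
    K,T=cam(n); v,u=np.mgrid[:420,:560]
    c=np.stack([u,v,np.ones_like(u)],-1)@np.linalg.inv(K).T*d[...,None]
    return (c-T[:3,3])@T[:3,:3]
E
python3 - <<'E'
from h import *
a=np.load("/tmp/scene.npz"); b=np.load("/tmp/top.npz")
A=cv2.resize(a['p'][140:220,140:250],(550,400)[:2],interpolation=cv2.INTER_CUBIC)
B=cv2.resize(b['p'][200:290,110:220],(550,450),interpolation=cv2.INTER_CUBIC)
C=np.zeros((600,800,3),np.uint8); C[:290,:400]=cv2.resize(A,(400,290)); C[295:600,:400]=cv2.resize(B,(400,305))
C[:300,405:800]=cv2.resize(a['p'][205:295,290:450],(395,300),interpolation=cv2.INTER_CUBIC)
C[305:600,405:800]=cv2.resize(b['p'][145:235,305:440],(395,295),interpolation=cv2.INTER_CUBIC)
cv2.imwrite("pics/crop.png",C[:,:,::-1])
X=cloud("top",b['d']); Xs=cloud("scene",a['d'])
# rest: top surface
hsv=cv2.cvtColor(b['p'],cv2.COLOR_RGB2HSV)
def rect(m,name):
    P=X[m][:,:2].astype(np.float32); (c,s,ang)=cv2.minAreaRect(P); print(name,m.sum(),np.round(c,1),np.round(s,1),round(ang,1))
sub=np.zeros((420,560),bool); sub[140:235,305:440]=1
m=sub&(abs(X[...,2]-42)<6)
rect(m,"rest top"); print("z",np.median(X[m][:,2]))
sub[:]=0; sub[195:320,250:285]=1
m=sub&(X[...,2]>9)&(X[...,2]<40); rect(m,"shaft"); print("z",np.percentile(X[m][:,2],[50,90]))
sub[:]=0; sub[195:290,110:215]=1
m=sub&(abs(X[...,2]-43)<8); rect(m,"tray rim")
m=sub&(X[...,2]>60); rect(m,"saddles"); print(np.percentile(X[m][:,2],[50,98]))
m2=np.zeros((420,560),bool); m2[140:210,160:240]=1; m2&=(Xs[...,2]>60)&(Xs[...,0]>300)&(Xs[...,0]<650)&(abs(Xs[...,1]-300)<200)
print(m2.sum(),Xs[m2].min(0),Xs[m2].max(0)); rect_=cv2.minAreaRect(Xs[m2][:,:2].astype(np.float32)); print(rect_)
print("bench z",np.median(X[300:310,240:250,2]))
E
```

```text
rest top 3902 [594.8 -62.4] [100.3 251. ] 15.0
z 41.27492204259555
shaft 1056 [449.9 178.9] [ 24.6 228.8] 88.9
z [23.05285768 25.64290075]
tray rim 663 [472.5 399.7] [120.9 159.1] 9.8
saddles 700 [493.6 308.9] [342.8  72.8] 80.0
[ 96.37980427 870.80891659]
680 [487.16714329 324.70966167  60.01002953] [535.96293993 479.8794358  107.81959236]
((508.66302490234375, 402.42816162109375), (23.89207649230957, 157.79067993164062), 11.749122619628906)
bench z -0.5666518033530281
```

View pics/crop.png

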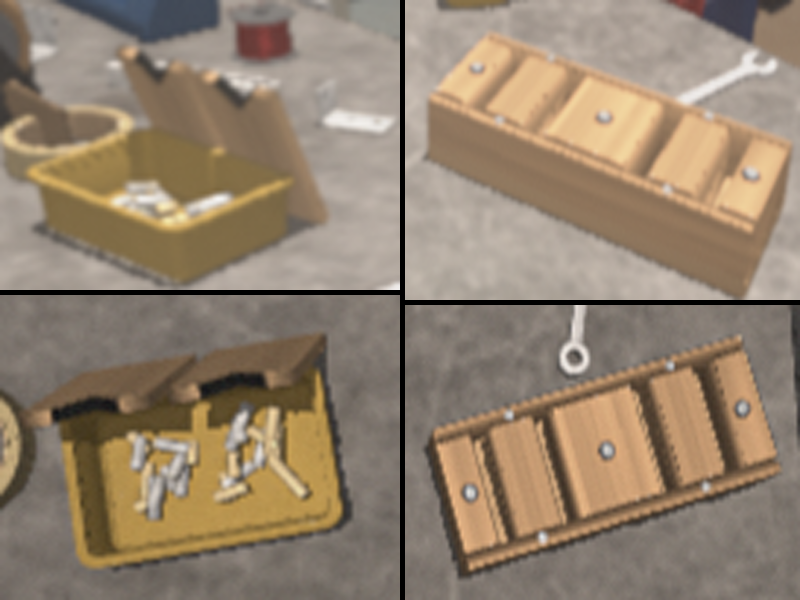

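The crop confirms two brown plywood saddles with black V linings, leaning against the tray's far long side, seen at crop (190,90) and (265,130). The rest has four slots, and its end slots are free. Next I measure each saddle's face.

Run:
```python
from h import *
a=np.load("/tmp/scene.npz"); b=np.load("/tmp/top.npz")
th=np.deg2rad(11); 
for n,f,box in (("top",b,(200,250,105,215)),("scene",a,(140,225,160,245))):
    X=cloud(n,f['d']); m=np.zeros((420,560),bool); m[box[0]:box[1],box[2]:box[3]]=1
    m&=(X[...,2]>(50))&(X[...,2]<112)&(X[...,0]>470)&(X[...,0]<560)&(X[...,1]>300)&(X[...,1]<500)
    P=X[m]; s=-P[:,0]*np.sin(th)+P[:,1]*np.cos(th)
    print(n,len(P),"along hist",np.histogram(s,20)[0],np.round([s.min(),s.max()],1))
    mid=(s.min()+s.max())/2
    for k in (s<mid-4,s>mid+4):
        Q=P[k]; c=np.median(Q,0)
        for _ in range(4):
            C=Q.mean(0); w=np.linalg.svd(Q-C)[2][2]; d=(Q-C)@w; Q2=Q[abs(d)<4]; 
            if len(Q2)>30: Q=Q2
        w*=np.sign(w[0]); ss=-Q[:,0]*np.sin(th)+Q[:,1]*np.cos(th)
        print(len(Q),"C",C.round(1),"n",w.round(3),"yaw",np.degrees(np.arctan2(w[1],w[0])).round(1),"lean",np.degrees(np.arcsin(w[2])).round(1),"s",np.percentile(ss,[1,99]).round(1),"z",np.percentile(Q[:,2],[1,99]).round(1),
          "x at z75 mid", (C[:2]-w[:2]*(w[2]*(75-C[2]))/(w[:2]@w[:2])).round(1))
```

```text
top 720 along hist [59 37 35 30 29 37 39 38 39 13 46 38 37 28 28 35 41 40 41 30] [222.  377.7]
289 C [519.3 363.2  86.4] n [0.902 0.145 0.408] yaw 9.1 lean 24.1 s [222.4 292.8] z [ 51.5 106.7] x at z75 mid [524.4 364. ]
291 C [505.4 443.6  86.7] n [0.902 0.14  0.408] yaw 8.8 lean 24.1 s [304.6 375.4] z [ 50.9 106.8] x at z75 mid [510.5 444.4]
scene 809 along hist [96 47 43 32 29 42 52 38 48  9 58 47 32 34 26 33 41 39 37 26] [219.1 376.8]
376 C [517.8 358.5  78.6] n [0.932 0.178 0.316] yaw 10.8 lean 18.4 s [219.8 291. ] z [ 50.7 105.8] x at z75 mid [518.9 358.8]
324 C [503.8 439.7  78.2] n [0.927 0.179 0.33 ] yaw 10.9 lean 19.2 s [302.5 374.7] z [ 50.7 105.4] x at z75 mid [504.9 439.9]
```

```bash
cat > to.py <<'E'
import sys
from h import *
x,y,z,a=map(float,sys.argv[1:5]); s=r.read_state(); q=s["orientation"]
M=R.from_quat([q[1],q[2],q[3],q[0]]).as_matrix(); cur=np.degrees(np.arctan2(M[1,1],M[0,1]))
d=np.array([x,y,z])-s["tcp_pos"]; yaw=(cur-a+180)%360-180
print("t",round(s["time_s"],2),"tcp",s["tcp_pos"].round(1),"ang",cur.round(2),"w",round(s["width"],1),"ff",round(s["finger_force"],1),"F",s["wrist_force"].round(1),"q",s["qpos"].round(2))
a=np.radians(a); Y=np.array([np.cos(a),np.sin(a),0]); X=np.array([-np.sin(a),np.cos(a),0])
print("cm now axes",(d@M/10).round(2),"| yaw",np.radians(yaw).round(3),"| cm after yaw",np.round([d@X/10,d@Y/10,-d[2]/10],2))
E
python3 -m creep '{"travel":[[0,0,0],[0,0,0],[0,0,0],[0,0,0],[0,0,0]],"yaw":[0.122,0.122,0.122,0.122,0.122],"claw":[0,0,0,0,0]}' 40
python3 -m creep '{"travel":[[0,0,0],[0,0,0],[0,0,0],[-1.97,2.9,0.75],[-1.97,2.9,0.75]],"yaw":[0.122,0.122,0.122,0,0],"claw":[0,0,0,0,0]}'
python3 -m creep '{"travel":[[-1.97,2.9,0.75],[-1.97,2.9,0.75],[-1.97,2.9,0.75],[-1.97,2.9,0.75],[-1.97,2.9,0.75]],"yaw":[0,0,0,0,0],"claw":[0,0,0,0,0]}'
python3 -m creep '{"travel":[[-1.97,2.9,0.75],[-1.97,2.9,0.75],[-1.97,2.9,0.75],[0,0,0],[0,0,0]],"yaw":[0,0,0,0,0],"claw":[0,0,0,0,0]}'
python3 to.py 539.2 366.3 67 10.8
```

```text
time_s: 0.52
tcp_pos: [215.9, 505.5, 244.8]
orientation: [-0.0, 0.488, 0.873, -0.001]
wrist_force: [-0.1, 0.5, -0.1]
width: 85.5
finger_force: 0.0
time_s: 0.93
tcp_pos: [279.8, 478.5, 230.3]
orientation: [-0.0, 0.635, 0.772, 0.0]
wrist_force: [0.5, -1.4, 0.2]
width: 85.1
finger_force: 0.0
time_s: 1.35
tcp_pos: [442.8, 407.9, 192.0]
orientation: [-0.0, 0.636, 0.771, -0.0]
wrist_force: [-0.1, 0.6, -0.7]
width: 85.5
finger_force: 0.0
time_s: 1.77
tcp_pos: [539.2, 365.8, 168.5]
orientation: [-0.001, 0.638, 0.77, -0.001]
wrist_force: [-0.6, 1.2, -0.5]
width: 85.6
finger_force: 0.0
t 1.77 tcp [539.2 365.8 168.5] ang 10.75 w 85.6 ff 0.0 F [-0.6  1.2 -0.5] q [0.43 0.5  1.38 0.   1.27 0.24]
cm now axes [ 0.06  0.03 10.15] | yaw -0.001 | cm after yaw [ 0.05  0.   10.15]
```

```bash
python3 -m creep '{"travel":[[0,0,2.5],[0,0,2.5],[0,0,2.5],[0,0,2.5],[0,0,0]],"yaw":[0,0,0,0,0],"claw":[0,0,0,0,0]}' 30
python3 -m creep '{"travel":[[0,0,0],[0,0,0],[0,0,0],[0,0,0],[0,0,0]],"yaw":[0,0,0,0,0],"claw":[0.2,0.35,0.45,0.55,0.65]}'
python3 -m creep '{"travel":[[0,0,0],[0,0,0],[0,0,0],[0,0,0],[0,0,0]],"yaw":[0,0,0,0,0],"claw":[0.7,0.75,0.8,0.85,0.9]}'
python3 -m creep '{"travel":[[0,0,0],[0,0,0],[0,0,0],[0,0,0],[0,0,0]],"yaw":[0,0,0,0,0],"claw":[1,1,1,1,1]}' 40
python3 - <<'E'
from h import *
p,d=r.snapshot("scene"); np.savez("/tmp/s1.npz",p=p,d=d)
cv2.imwrite("pics/g1.png",cv2.resize(p[110:230,130:270],(700,600),interpolation=cv2.INTER_CUBIC)[:,:,::-1])
E
```

```text
time_s: 2.18
tcp_pos: [533.3, 366.7, 65.2]
orientation: [-0.002, 0.636, 0.772, -0.004]
wrist_force: [-1.9, -1.6, -1.3]
width: 84.9
finger_force: 0.0
time_s: 2.6
tcp_pos: [538.9, 367.9, 72.0]
orientation: [0.001, 0.636, 0.771, 0.001]
wrist_force: [0.3, 0.5, -0.5]
width: 29.9
finger_force: 0.0
time_s: 3.02
tcp_pos: [538.3, 367.4, 70.5]
orientation: [0.0, 0.637, 0.771, 0.0]
wrist_force: [0.4, -0.8, 0.6]
width: 9.9
finger_force: 29.4
time_s: 3.43
tcp_pos: [538.3, 367.4, 70.5]
orientation: [0.0, 0.636, 0.771, 0.0]
wrist_force: [-0.8, -0.2, 3.7]
width: 9.5
finger_force: 40.7
```

View pics/g1.png

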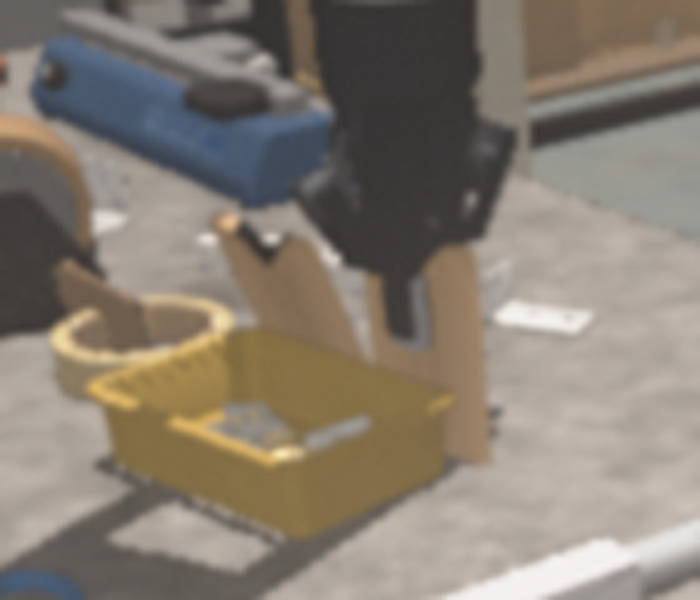

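The grip is good: the saddle stands upright in the fingers at crop (430,340), and the second saddle and the tray look untouched. I lift and measure how it sits in the grip.

```bash
python3 -m creep '{"travel":[[0,0,-1],[0,0,-3],[0,0,-4],[0,0,-4],[0,0,-3]],"yaw":[0,0,0,0,0],"claw":[1,1,1,1,1]}'
cat > held.py <<'E'
from h import *
import sys
s=r.read_state(); q=s["orientation"]; M=R.from_quat([q[1],q[2],q[3],q[0]]).as_matrix()
for n in ("scene","top"):
    p,d=r.snapshot(n); X=(cloud(n,d)-s["tcp_pos"])@M; np.savez("/tmp/h_"+n,p=p,d=d)
    m=(abs(X[...,0])<60)&(abs(X[...,1])<22)&(X[...,2]>-60)&(X[...,2]<95)
    hsv=cv2.cvtColor(p,cv2.COLOR_RGB2HSV); w=m&(hsv[...,1]>60)&(hsv[...,0]<25)
    P=X[w]; print(n,len(P))
    for lo,hi in ((-45,-25),(-25,-5),(-5,15),(15,30),(30,45),(45,60),(60,75),(75,95)):
        Q=P[(P[:,2]>lo)&(P[:,2]<=hi)]
        if len(Q)>5: print(lo,len(Q),"x",np.percentile(Q[:,0],[2,98]).round(1),"y",np.percentile(Q[:,1],[10,50,90]).round(1),"zmax",Q[:,2].max().round(1))
E
python3 held.py; python3 to.py 618.1 -149.3 180 -75
```

```text
time_s: 3.9
tcp_pos: [538.6, 367.7, 223.9]
orientation: [0.001, 0.636, 0.771, 0.001]
wrist_force: [0.4, 0.5, -1.0]
width: 9.7
finger_force: 40.2
scene 897
-45 92 x [-38.2   8. ] y [-5.5 -3.4  3.9] zmax -25.0
-25 130 x [-38.8  32.1] y [-5.6 -3.8 -0.1] zmax -5.1
-5 137 x [-38.4  32.8] y [-5.9 -3.7  0. ] zmax 14.9
15 150 x [-37.4  34. ] y [-5.4 -3.9 -1.8] zmax 29.9
30 150 x [-38.  31.] y [-5.5 -3.9 -1.5] zmax 44.7
45 148 x [-38.   32.4] y [-5.3 -3.7 -2.2] zmax 59.9
60 85 x [-37.2  29.9] y [-5.5 -4.  -2.3] zmax 70.2
top 360
-45 79 x [-35.8 -10.7] y [-4.  -3.3  3.3] zmax -25.4
-25 53 x [-35.5 -11.8] y [-3.9 -3.5  1.2] zmax -5.2
-5 52 x [-35.4  -7.6] y [-3.8 -3.4  1.2] zmax 14.8
15 42 x [-35.4  -4.4] y [-3.7 -3.3  2.4] zmax 29.9
30 40 x [-35.5   1.2] y [-3.5 -3.1  0.1] zmax 44.1
45 40 x [-35.4   6.8] y [-3.4 -3.1  0.5] zmax 59.9
t 4.0 tcp [541.  368.8 227.8] ang 10.95 w 9.4 ff 40.3 F [1.9 0.2 1. ] q [0.43 0.45 1.3  0.   1.38 0.24]
cm now axes [-52.35  -2.33   4.6 ] | yaw 1.5 | cm after yaw [-5.96 52.05  4.78]
```

```bash
python3 -m creep '{"travel":[[-4,-0.18,0],[-4,-0.18,0],[-4,-0.18,0],[-4,-0.18,0],[-4,-0.18,0]],"yaw":[0,0,0,0,0],"claw":[1,1,1,1,1]}'
python3 -m creep '{"travel":[[-4,-0.18,0],[-4,-0.18,0],[-4,-0.18,0],[-4,-0.18,0],[-4,-0.18,0]],"yaw":[0,0,0,0,0],"claw":[1,1,1,1,1]}'
python3 -m creep '{"travel":[[-4,-0.18,0],[-4,-0.18,0],[-4,-0.18,0],[0,0,1],[0,0,1]],"yaw":[0,0,0,0.115,0.115],"claw":[1,1,1,1,1]}'
python3 -m creep '{"travel":[[0,0,1],[0,0,1],[0,0,0.6],[0,0,0],[0,0,0]],"yaw":[0.115,0.115,0.115,0.115,0.115],"claw":[1,1,1,1,1]}'
python3 -m creep '{"travel":[[0,0,0],[0,0,0],[0,0,0],[0,0,0],[0,0,0]],"yaw":[0.115,0.115,0.115,0.115,0.115],"claw":[1,1,1,1,1]}'
python3 -m creep '{"travel":[[0,0,0],[0,0,0],[0,0,0]],"yaw":[0.115,0,0],"claw":[1,1,1]}'
python3 held.py; python3 to.py 618.1 -149.3 180 -75
python3 - <<'E'
from h import *
for n in ("top","scene"):
    b=np.load(f"/tmp/{n}.npz"); X=cloud(n,b['d'])
    m=(abs(X[...,2]-42)<5)&(abs(X[...,0]-595)<140)&(abs(X[...,1]+62)<150)
    print(n,cv2.minAreaRect(X[m][:,:2].astype(np.float32)),np.median(X[m][:,2]))
    a=np.radians(15); c=np.array([594.8,-62.4]); Q=(X[...,:2]-c); lx=Q@[np.cos(a),np.sin(a)]; ly=Q@[-np.sin(a),np.cos(a)]
    low=(abs(lx)<25)&(abs(ly)<122)&(X[...,2]<30)&(X[...,2]>0); h=np.histogram(ly[low],bins=np.arange(-120,121,4))
    print([(int(e),int(k)) for k,e in zip(*h) if k])
E
```

```text
time_s: 4.42
tcp_pos: [566.5, 167.8, 219.4]
orientation: [-0.001, 0.636, 0.772, -0.001]
wrist_force: [0.4, 0.1, -0.0]
width: 9.4
finger_force: 40.1
time_s: 4.83
tcp_pos: [595.8, -30.5, 219.4]
orientation: [-0.001, 0.636, 0.771, -0.0]
wrist_force: [1.0, 0.7, -1.3]
width: 9.7
finger_force: 40.1
time_s: 5.25
tcp_pos: [613.8, -150.8, 199.3]
orientation: [-0.0, 0.724, 0.69, -0.0]
wrist_force: [0.7, -0.4, -1.7]
width: 9.6
finger_force: 40.2
time_s: 5.67
tcp_pos: [612.8, -147.2, 172.4]
orientation: [-0.001, 0.889, 0.458, -0.001]
wrist_force: [0.7, -0.3, -0.9]
width: 9.4
finger_force: 40.2
time_s: 6.08
tcp_pos: [613.2, -147.2, 173.2]
orientation: [-0.001, 0.982, 0.187, -0.001]
wrist_force: [0.7, -0.1, -1.6]
width: 9.4
finger_force: 40.2
time_s: 6.33
tcp_pos: [613.4, -147.3, 173.5]
orientation: [-0.0, 0.991, 0.135, -0.001]
wrist_force: [1.0, 0.9, -0.5]
width: 9.6
finger_force: 40.2
scene 850
-45 128 x [-37.9   8.2] y [-3.5  2.1  5.2] zmax -25.3
-25 140 x [-38.1  -6.1] y [-4.5  2.7  5.2] zmax -5.2
-5 127 x [-37.8  -6.7] y [-3.5  2.6  5.2] zmax 15.0
15 123 x [-38.1  19.5] y [-2.2  4.7  5.4] zma
[... 475 characters left out ...]
 59.8
60 69 x [-38.3  31.8] y [-6.5 -6.1 -5.3] zmax 70.9
t 6.43 tcp [ 613.7 -147.4  173.8] ang -74.53 w 9.5 ff 40.2 F [ 0.6 -0.  -0.2] q [-0.41  0.45  1.43 -0.    1.26  0.89]
cm now axes [ 0.38  0.3  -0.62] | yaw 0.008 | cm after yaw [ 0.38  0.3  -0.62]
top ((594.7913208007812, -62.41908264160156), (100.34867858886719, 250.9595489501953), 14.989374160766602) 41.33258252253298
[(-100, 29), (-96, 69), (-92, 1), (-48, 70), (-44, 29), (32, 57), (36, 40), (40, 8), (80, 3), (84, 65), (88, 36), (92, 2)]
scene ((596.607177734375, -63.585418701171875), (103.14395904541016, 249.86570739746094), 14.93893051147461) 42.56376580361173
[(-92, 2), (-88, 43), (-40, 1), (-36, 45), (40, 2), (44, 32), (92, 25)]
```

```bash
python3 to.py 621.1 -149.6 118 -75
```

```text
t 6.43 tcp [ 613.7 -147.4  173.8] ang -74.53 w 9.5 ff 40.2 F [ 0.6 -0.  -0.2] q [-0.41  0.45  1.43 -0.    1.26  0.89]
cm now axes [0.66 0.41 5.58] | yaw 0.008 | cm after yaw [0.66 0.4  5.58]
```

```bash
python3 -m creep '{"travel":[[0.33,0.2,1.4],[0.33,0.2,1.4],[0,0,1.4],[0,0,1.4],[0,0,0]],"yaw":[0.008,0,0,0,0],"claw":[1,1,1,1,1]}'
python3 -m creep '{"travel":[[0,0,0],[0,0,0]],"yaw":[0,0],"claw":[1,1]}'
python3 to.py 621.1 -149.6 82.5 -75
```

```text
time_s: 6.85
tcp_pos: [619.2, -148.8, 114.1]
orientation: [-0.002, 0.992, 0.13, -0.003]
wrist_force: [0.5, 0.6, -1.3]
width: 9.5
finger_force: 40.2
time_s: 7.02
tcp_pos: [621.6, -149.8, 118.5]
orientation: [0.0, 0.992, 0.129, 0.0]
wrist_force: [0.8, 0.2, -1.2]
width: 9.2
finger_force: 40.2
t 7.02 tcp [ 621.6 -149.8  118.5] ang -75.13 w 9.2 ff 40.2 F [ 0.8  0.2 -1.2] q [-0.41  0.52  1.47 -0.    1.15  0.9 ]
cm now axes [-0.05 -0.04  3.6 ] | yaw -0.002 | cm after yaw [-0.04 -0.04  3.6 ]
```

```bash
python3 -m creep '{"travel":[[0,0,0.4],[0,0,0.4],[0,0,0.4],[0,0,0.3],[0,0,0.3]],"yaw":[0,0,0,0,0],"claw":[1,1,1,1,1]}'
python3 -m creep '{"travel":[[0,0,0],[0,0,0.2]],"yaw":[0,0],"claw":[1,1]}'
```

```text
time_s: 7.43
tcp_pos: [621.3, -149.7, 100.0]
orientation: [-0.0, 0.992, 0.129, -0.0]
wrist_force: [-0.5, 0.5, -1.3]
width: 9.6
finger_force: 40.2
time_s: 7.6
tcp_pos: [621.5, -149.8, 98.4]
orientation: [0.0, 0.992, 0.129, 0.0]
wrist_force: [0.8, -0.1, -0.8]
width: 9.3
finger_force: 40.2
```

```bash
python3 -m creep '{"travel":[[0,0,0.3],[0,0,0.3],[0,0,0.3],[0,0,0.2],[0,0,0.1]],"yaw":[0,0,0,0,0],"claw":[1,1,1,1,1]}'
python3 -m creep '{"travel":[[0,0,0.1],[0,0,0.1]],"yaw":[0,0],"claw":[1,1]}'
```

```text
time_s: 8.02
tcp_pos: [621.1, -149.6, 85.8]
orientation: [-0.0, 0.992, 0.129, -0.0]
wrist_force: [0.0, -0.7, -0.4]
width: 9.6
finger_force: 40.2
time_s: 8.18
tcp_pos: [621.4, -149.7, 84.3]
orientation: [0.0, 0.992, 0.129, 0.0]
wrist_force: [0.9, 0.4, -0.5]
width: 9.1
finger_force: 40.2
```

Nearly home. I press the last few millimetres until there is contact.

```bash
python3 -m creep '{"travel":[[0,0,0.1],[0,0,0.1],[0,0,0.05]],"yaw":[0,0,0],"claw":[1,1,1]}'
python3 -m creep '{"travel":[[0,0,0.05],[0,0,0]],"yaw":[0,0],"claw":[1,1]}'
```

```text
time_s: 8.43
tcp_pos: [621.5, -149.8, 82.5]
orientation: [0.0, 0.992, 0.129, 0.0]
wrist_force: [-1.5, 0.7, 6.9]
width: 9.3
finger_force: 41.3
time_s: 8.6
tcp_pos: [621.5, -149.8, 82.5]
orientation: [0.0, 0.992, 0.129, 0.0]
wrist_force: [-2.5, 1.2, 6.7]
width: 10.1
finger_force: 41.3
```

```bash
python3 -m creep '{"travel":[[0,0,0],[0,0,0],[0,0,0],[0,0,-1.5],[0,0,-4]],"yaw":[0,0,0,0,0],"claw":[0.6,0.3,0,0,0]}'
python3 -m creep '{"travel":[[0,0,-4],[0,0,0],[0,0,0],[0,0,0],[0,0,0]],"yaw":[0,-0.12,-0.12,-0.12,-0.12],"claw":[0,0,0,0,0]}'
python3 -m creep '{"travel":[[0,0,0],[0,0,0],[0,0,0],[0,0,0],[0,0,0]],"yaw":[-0.12,-0.12,-0.12,-0.12,-0.12],"claw":[0,0,0,0,0]}'
python3 -m creep '{"travel":[[0,0,0],[0,0,0],[0,0,0],[0,0,0],[0,0,0]],"yaw":[-0.12,-0.12,-0.12,-0.06,0],"claw":[0,0,0,0,0]}'
python3 to.py 525.9 445.5 170 10.8
```

```text
time_s: 9.02
tcp_pos: [617.6, -148.2, 130.4]
orientation: [-0.003, 0.992, 0.129, -0.005]
wrist_force: [0.1, -0.5, -1.0]
width: 69.7
finger_force: 0.0
time_s: 9.43
tcp_pos: [621.4, -149.7, 176.5]
orientation: [0.0, 0.931, 0.364, 0.0]
wrist_force: [0.1, 0.3, 0.1]
width: 85.2
finger_force: 0.0
time_s: 9.85
tcp_pos: [621.3, -149.7, 176.0]
orientation: [-0.0, 0.782, 0.623, -0.0]
wrist_force: [0.2, 0.3, 0.3]
width: 85.4
finger_force: 0.0
time_s: 10.27
tcp_pos: [621.3, -149.7, 176.0]
orientation: [-0.0, 0.637, 0.771, -0.0]
wrist_force: [-0.7, -0.7, -1.0]
width: 85.5
finger_force: 0.0
t 10.27 tcp [ 621.3 -149.7  176. ] ang 10.89 w 85.5 ff 0.0 F [-0.7 -0.7 -1. ] q [-0.41  0.47  1.4  -0.    1.27 -0.6 ]
cm now axes [60.25  1.88  0.61] | yaw 0.002 | cm after yaw [60.25  1.78  0.6 ]
```

```bash
python3 -m creep '{"travel":[[4.02,0.12,0],[4.02,0.12,0],[4.02,0.12,0],[4.02,0.12,0],[4.02,0.12,0]],"yaw":[0,0,0,0,0],"claw":[0,0,0,0,0]}'
python3 -m creep '{"travel":[[4.02,0.12,0],[4.02,0.12,0],[4.02,0.12,0],[4.02,0.12,0],[4.02,0.12,0]],"yaw":[0,0,0,0,0],"claw":[0,0,0,0,0]}'
python3 -m creep '{"travel":[[4.02,0.12,0],[4.02,0.12,0],[4.02,0.12,0],[4.02,0.12,0],[4.02,0.12,0]],"yaw":[0,0,0,0,0],"claw":[0,0,0,0,0]}'
python3 -m creep '{"travel":[[0,0,0],[0,0,0]],"yaw":[0,0],"claw":[0,0]}'
python3 to.py 525.9 445.5 70 10.8
python3 - <<'E'
from h import *
p,d=r.snapshot("scene"); X=cloud("scene",d)
m=np.zeros((420,560),bool); m[140:225,160:245]=1
for z0,z1 in((50,65),(65,90)):
    k=m&(X[...,2]>z0)&(X[...,2]<z1)&(X[...,0]>470)&(X[...,0]<550)&(X[...,1]>380)&(X[...,1]<500)
    P=X[k]; a=np.radians(10.8); s=-P[:,0]*np.sin(a)+P[:,1]*np.cos(a); n=P[:,0]*np.cos(a)+P[:,1]*np.sin(a)
    print(k.sum(),np.percentile(s,[1,99]).round(1),np.median(n).round(1))
t=r.read_state()["tcp_pos"]; print("tcp s,n",-t[0]*np.sin(a)+t[1]*np.cos(a),t[0]*np.cos(a)+t[1]*np.sin(a))
E
```

```text
time_s: 10.68
tcp_pos: [589.1, 50.4, 176.2]
orientation: [-0.0, 0.639, 0.769, 0.0]
wrist_force: [0.4, 0.8, -0.7]
width: 85.3
finger_force: 0.0
time_s: 11.1
tcp_pos: [557.4, 249.3, 176.3]
orientation: [0.0, 0.639, 0.77, 0.0]
wrist_force: [0.1, -0.0, -0.3]
width: 85.1
finger_force: 0.0
time_s: 11.52
tcp_pos: [525.7, 448.0, 176.2]
orientation: [0.0, 0.639, 0.77, 0.0]
wrist_force: [0.6, 0.2, 0.7]
width: 85.5
finger_force: 0.0
time_s: 11.68
tcp_pos: [525.1, 448.3, 175.6]
orientation: [-0.0, 0.637, 0.771, -0.0]
wrist_force: [0.1, -0.5, 0.6]
width: 85.3
finger_force: 0.0
t 11.68 tcp [525.1 448.3 175.6] ang 10.89 w 85.3 ff 0.0 F [ 0.1 -0.5  0.6] q [0.55 0.56 1.25 0.   1.33 0.36]
cm now axes [-0.29  0.03 10.56] | yaw 0.002 | cm after yaw [-0.29  0.03 10.56]
94 [303.7 376.1] 584.4
163 [303.8 375.2] 577.5
tcp s,n 340.18727263498124 600.1032998893236
```

```bash
python3 -m creep '{"travel":[[-0.2,0,2.6],[0,0,2.6],[0,0,2.6],[0,0,2.7],[0,0,0]],"yaw":[0,0,0,0,0],"claw":[0,0,0,0,0]}' 30
python3 -m creep '{"travel":[[0,0,0],[0,0,0],[0,0,0],[0,0,0],[0,0,0]],"yaw":[0,0,0,0,0],"claw":[0.2,0.35,0.45,0.55,0.65]}'
python3 -m creep '{"travel":[[0,0,0],[0,0,0],[0,0,0],[0,0,0],[0,0,0]],"yaw":[0,0,0,0,0],"claw":[0.7,0.75,0.8,0.85,0.9]}'
python3 -m creep '{"travel":[[0,0,0],[0,0,0],[0,0,0],[0,0,0],[0,0,0]],"yaw":[0,0,0,0,0],"claw":[1,1,1,1,1]}' 40
python3 to.py 572 23 190 10.8
python3 -m creep '{"travel":[[0,0,-1],[0,0,-3],[0,0,-4],[0,0,-4],[0,0,-3]],"yaw":[0,0,0,0,0],"claw":[1,1,1,1,1]}'
python3 -m creep '{"travel":[[0,0,0],[0,0,0]],"yaw":[0,0],"claw":[1,1]}'
python3 held.py; python3 to.py 572.1 23.5 190 10.8
```

```text
time_s: 12.15
tcp_pos: [524.1, 439.9, 65.2]
orientation: [-0.002, 0.639, 0.769, -0.005]
wrist_force: [-1.3, -0.3, -0.9]
width: 85.5
finger_force: 0.0
time_s: 12.57
tcp_pos: [527.6, 444.5, 73.2]
orientation: [0.001, 0.638, 0.77, 0.001]
wrist_force: [-0.2, -0.3, -0.2]
width: 30.2
finger_force: 0.0
time_s: 12.98
tcp_pos: [526.8, 444.2, 71.6]
orientation: [0.0, 0.638, 0.77, 0.0]
wrist_force: [-0.7, -0.0, 2.3]
width: 9.3
finger_force: 29.8
time_s: 13.4
tcp_pos: [526.8, 444.2, 71.6]
orientation: [0.0, 0.638, 0.77, 0.0]
wrist_force: [-0.5, 0.5, 4.2]
width: 9.5
finger_force: 40.7
t 13.4 tcp [526.8 444.2  71.6] ang 10.78 w 9.5 ff 40.7 F [-0.5  0.5  4.2] q [0.54 0.64 1.37 0.   1.13 0.35]
cm now axes [-42.22  -3.43 -11.85] | yaw -0.0 | cm after yaw [-42.22  -3.45 -11.84]
time_s: 13.82
tcp_pos: [527.1, 444.2, 225.0]
orientation: [0.0, 0.638, 0.77, 0.001]
wrist_force: [0.1, -0.5, 0.4]
width: 9.4
finger_force: 40.1
time_s: 13.98
tcp_pos: [527.6, 444.6, 224.4]
orientation: [0.001, 0.638, 0.77, 0.002]
wrist_force: [-0.6, -1.0, -2.2]
width: 9.7
finger_force: 40.2
scene 778
-45 67 x [-34.1  -9.2] y [-
[... 207 characters left out ...]
 [-5.2 -4.  -1. ] zmax 44.8
45 136 x [-32.9  37.3] y [-5.7 -3.8 -1.2] zmax 59.9
60 79 x [-33.5  36.1] y [-5.2 -3.8 -1.9] zmax 70.8
top 390
-45 104 x [-31.9 -10.9] y [-7.2 -3.7  1.2] zmax -25.3
-25 61 x [-32.4 -10.1] y [-7.5 -7.  -0.3] zmax -5.4
-5 56 x [-32.2  -6.1] y [-7.8 -7.2  0.1] zmax 14.7
15 42 x [-32.4  -7.6] y [-7.7 -7.3 -0.6] zmax 29.8
30 48 x [-32.   -0.9] y [-7.9 -7.5 -1.2] zmax 44.8
45 49 x [-32.5   9.1] y [-7.9 -7.6 -2.3] zmax 60.0
60 30 x [-32.5   5. ] y [-7.9 -7.4 -0.3] zmax 73.5
t 14.08 tcp [526.  443.6 220. ] ang 10.77 w 9.4 ff 40.2 F [-0.1 -0.6 -0.9] q [ 0.54  0.53  1.2  -0.    1.42  0.35]
cm now axes [-42.13  -3.31   3.05] | yaw -0.001 | cm after yaw [-42.13  -3.34   3.  ]
```

```bash
python3 -m creep '{"travel":[[-3.83,-0.3,0],[-3.83,-0.3,0],[-3.83,-0.3,0],[-3.83,-0.3,0],[-3.83,-0.3,0]],"yaw":[0,0,0,0,0],"claw":[1,1,1,1,1]}' >/dev/null
python3 -m creep '{"travel":[[-3.83,-0.3,0],[-3.83,-0.3,0],[-3.83,-0.3,0],[-3.83,-0.3,0],[-3.83,-0.3,0]],"yaw":[0,0,0,0,0],"claw":[1,1,1,1,1]}' >/dev/null
python3 -m creep '{"travel":[[-3.83,-0.3,0],[0,0,1],[0,0,1],[0,0,1],[0,0,1]],"yaw":[0,0.12,0.12,0.12,0.12],"claw":[1,1,1,1,1]}'
python3 -m creep '{"travel":[[0,0,0.5],[0,0,0],[0,0,0],[0,0,0],[0,0,0]],"yaw":[0.12,0.12,0.12,0.12,0.12],"claw":[1,1,1,1,1]}'
python3 -m creep '{"travel":[[0,0,0],[0,0,0],[0,0,0],[0,0,0],[0,0,0]],"yaw":[0.12,0.12,0.12,0.055,0],"claw":[1,1,1,1,1]}'
python3 -m creep '{"travel":[[0,0,0],[0,0,0]],"yaw":[0,0],"claw":[1,1]}'
python3 held.py; python3 to.py 571.8 23.5 120 -75
```

```text
time_s: 15.33
tcp_pos: [571.5, 23.6, 178.4]
orientation: [-0.002, 0.805, 0.594, -0.002]
wrist_force: [-0.4, -0.4, -0.2]
width: 9.7
finger_force: 40.1
time_s: 15.75
tcp_pos: [571.4, 24.2, 173.7]
orientation: [-0.001, 0.944, 0.33, -0.002]
wrist_force: [0.2, 0.7, 0.2]
width: 9.6
finger_force: 40.1
time_s: 16.17
tcp_pos: [571.5, 24.2, 174.0]
orientation: [-0.001, 0.991, 0.131, -0.002]
wrist_force: [0.7, -0.5, -1.1]
width: 9.7
finger_force: 40.1
time_s: 16.33
tcp_pos: [572.3, 24.1, 175.1]
orientation: [-0.0, 0.991, 0.132, -0.001]
wrist_force: [-0.9, -0.1, -1.2]
width: 9.8
finger_force: 40.1
scene 875
-45 101 x [-32.8  -9.2] y [-2.5  4.1  5.5] zmax -25.0
-25 113 x [-32.8  -5.4] y [-3.   4.   5.4] zmax -5.1
-5 113 x [-33.    2.1] y [-3.2  4.4  5.9] zmax 14.9
15 142 x [-32.4  31.6] y [-0.7  4.9  5.7] zmax 30.0
30 152 x [-32.5  33.3] y [0.7 4.9 5.7] zmax 44.9
45 154 x [-32.6  35.1] y [-0.   4.9  5.7] zmax 60.0
60 100 x [-32.4  35.4] y [-0.7  4.8  5.8] zmax 70.2
top 0
t 16.43 tcp [572.7  24.  175.7] ang -74.82 w 9.4 ff 40.1 F [-0.2  0.  -0.1] q [-0.15  0.35  1.58 -0.    1.21  1.15]
cm now axes [-0.09  0.03  5.57] | yaw 0.003 | cm after yaw [-0.1   0.03  5.57]
```

```bash
python3 -m creep '{"travel":[[-0.3,0.03,1.4],[0,0,1.4],[0,0,1.4],[0,0,1.3],[0,0,0]],"yaw":[0.003,0,0,0,0],"claw":[1,1,1,1,1]}' >/dev/null
python3 -m creep '{"travel":[[0,0,0],[0,0,0]],"yaw":[0,0],"claw":[1,1]}'
python3 to.py 569.7 22.9 83.6 -75
```

```text
time_s: 17.02
tcp_pos: [570.7, 22.9, 122.0]
orientation: [0.0, 0.991, 0.13, 0.0]
wrist_force: [0.8, -0.7, 0.3]
width: 9.1
finger_force: 40.1
t 17.02 tcp [570.7  22.9 122. ] ang -75.03 w 9.1 ff 40.1 F [ 0.8 -0.7  0.3] q [-0.16  0.4   1.65 -0.    1.09  1.15]
cm now axes [-0.1  -0.03  3.84] | yaw -0.001 | cm after yaw [-0.09 -0.03  3.84]
```

```bash
python3 -m creep '{"travel":[[-0.1,0,0.4],[0,0,0.4],[0,0,0.4],[0,0,0.4],[0,0,0.4]],"yaw":[0,0,0,0,0],"claw":[1,1,1,1,1]}' 
python3 -m creep '{"travel":[[0,0,0.2],[0,0,0]],"yaw":[0,0],"claw":[1,1]}'
```

```text
time_s: 17.43
tcp_pos: [569.2, 22.7, 101.0]
orientation: [0.0, 0.992, 0.13, 0.0]
wrist_force: [-0.4, 0.1, -1.1]
width: 9.8
finger_force: 40.1
time_s: 17.6
tcp_pos: [568.8, 22.7, 98.6]
orientation: [-0.0, 0.992, 0.13, -0.001]
wrist_force: [0.5, 0.3, -0.3]
width: 9.6
finger_force: 40.1
```

In the slot with no contact force. I continue down another 15 mm.

```bash
python3 -m creep '{"travel":[[0.05,0,0.3],[0,0,0.3],[0,0,0.3],[0,0,0.2],[0,0,0.1]],"yaw":[0,0,0,0,0],"claw":[1,1,1,1,1]}' 
python3 -m creep '{"travel":[[0,0,0.1],[0,0,0.1],[0,0,0]],"yaw":[0,0,0],"claw":[1,1,1]}'
```

```text
time_s: 18.02
tcp_pos: [569.5, 22.9, 86.8]
orientation: [-0.0, 0.992, 0.13, -0.0]
wrist_force: [0.2, -0.3, -1.1]
width: 9.7
finger_force: 40.1
time_s: 18.27
tcp_pos: [569.7, 22.8, 85.2]
orientation: [-0.0, 0.992, 0.13, -0.0]
wrist_force: [0.9, -0.1, -0.7]
width: 9.5
finger_force: 40.1
```

```bash
python3 -m creep '{"travel":[[0,0,0.1],[0,0,0.1],[0,0,0.05],[0,0,0]],"yaw":[0,0,0,0],"claw":[1,1,1,1]}'
```

```text
time_s: 18.6
tcp_pos: [569.9, 22.8, 83.5]
orientation: [0.0, 0.992, 0.13, 0.0]
wrist_force: [-1.9, 0.4, 4.8]
width: 9.5
finger_force: 40.9
```

```bash
python3 -m creep '{"travel":[[0,0,0],[0,0,0],[0,0,0],[0,0,-1.5],[0,0,-3.5]],"yaw":[0,0,0,0,0],"claw":[0.6,0.3,0,0,0]}' >/dev/null
python3 -m creep '{"travel":[[0,0,-4],[0,0,0],[0,0,0],[0,0,0],[0,0,0]],"yaw":[0,0.12,0.12,0.04,0],"claw":[0,0,0,0,0]}'
python3 to.py 450 178.5 110 -91.1
python3 - <<'E'
from h import *
for n in ("top","scene"):
    p,d=r.snapshot(n); np.savez(f"/tmp/{n}2.npz",p=p,d=d); X=cloud(n,d)
    m=(X[...,2]>85)&(X[...,2]<126)
    for c in ((618.4,-150.3),(571.8,23.5)):
        a=np.radians(15); Q=X[...,:2]-c; lx=Q@[np.cos(a),np.sin(a)]; ly=Q@[-np.sin(a),np.cos(a)]
        k=m&(abs(lx)<45)&(abs(ly)<12); k2=m&(abs(lx)<45)&(abs(ly)<12)&(X[...,2]>112)
        print(n,k.sum(),"lx",np.percentile(lx[k],[2,98]).round(1),"ly",np.percentile(ly[k],[5,50,95]).round(1),"z",np.percentile(X[k][:,2],98).round(1))
    k=(X[...,2]>9)&(X[...,2]<32)&(abs(X[...,0]-450)<130)&(abs(X[...,1]-179)<35)
    print("shaft",cv2.minAreaRect(X[k][:,:2].astype(np.float32)))
C=np.zeros((600,800,3),np.uint8); a=np.load("/tmp/scene2.npz")['p']; b=np.load("/tmp/top2.npz")['p']
C[:, :400]=cv2.resize(a[120:320,250:450][:, :],(400,400)).repeat(1,0)[:400].copy() if 0 else 0
C[:400,:400]=cv2.resize(a[150:300,290:440+0],(400,400)); C[:400,400:]=cv2.resize(b[125:275,300:450],(400,400))
cv2.imwrite("pics/sad.png",C[:400,:,::-1])
E
```

```text
time_s: 19.43
tcp_pos: [569.8, 22.8, 173.0]
orientation: [0.0, 1.0, -0.01, 0.0]
wrist_force: [0.4, 0.3, -0.9]
width: 85.4
finger_force: 0.0
t 19.43 tcp [569.8  22.8 173. ] ang -91.18 w 85.4 ff 0.0 F [ 0.4  0.3 -0.9] q [-0.16  0.35  1.59  0.    1.2   1.44]
cm now axes [-12.3  -15.32   6.29] | yaw -0.001 | cm after yaw [-12.27 -15.33   6.3 ]
top 231 lx [-35.3  11.9] ly [-2.   5.2  6.6] z 122.7Traceback (most recent call last):
  File "<stdin>", line 8, in <module>
    return _quantile_unchecked(
        a, q, axis, out, overwrite_input, method, keepdims, weights)
    return _ureduce(a,
                    func=_quantile_ureduce_func,
    ...<5 lines>...
                    overwrite_input=overwrite_input,
                    method=method)
    r = func(a, **kwargs)
    result = _quantile(arr,
                       quantiles=q,
    ...<2 lines>...
                       out=out,
                       weights=wgt)
    slices_having_nans = np.isnan(arr[-1, ...])
                                  ~~~^^^^^^^^^
IndexError: index -1 is out of bounds for axis 0 with size 0
```

The arm hides the left saddle from the top camera, so I move over the shaft first and then look.

```bash
python3 -m creep '{"travel":[[-2.05,-2.55,0],[-2.05,-2.55,0],[-2.05,-2.55,0],[-2.05,-2.55,2],[-2.05,-2.55,2]],"yaw":[0,0,0,0,0],"claw":[0,0,0,0,0]}' >/dev/null
python3 -m creep '{"travel":[[-2.05,-2.55,2],[0,0,0],[0,0,0]],"yaw":[0,0,0],"claw":[0,0,0]}'
python3 to.py 450 178.5 18 -91.1
python3 - <<'E'
from h import *
for n in ("top","scene"):
    p,d=r.snapshot(n); np.savez(f"/tmp/{n}2.npz",p=p,d=d); X=cloud(n,d)
    m=(X[...,2]>85)&(X[...,2]<126)
    for c in ((618.4,-150.3),(571.8,23.5)):
        a=np.radians(15); Q=X[...,:2]-c; lx=Q@[np.cos(a),np.sin(a)]; ly=Q@[-np.sin(a),np.cos(a)]
        k=m&(abs(lx)<45)&(abs(ly)<12)
        if k.sum()>9: print(n,k.sum(),"lx",np.percentile(lx[k],[2,98]).round(1),"ly",np.percentile(ly[k],[5,50,95]).round(1),"z",np.percentile(X[k][:,2],98).round(1))
    k=(X[...,2]>9)&(X[...,2]<32)&(abs(X[...,0]-450)<130)&(abs(X[...,1]-179)<35)
    print("shaft",k.sum() and cv2.minAreaRect(X[k][:,:2].astype(np.float32)))
a=np.load("/tmp/scene2.npz")['p']; b=np.load("/tmp/top2.npz")['p']
C=np.hstack([cv2.resize(a[150:300,295:445],(400,400)),cv2.resize(b[125:275,300:450],(400,400))])
cv2.imwrite("pics/sad.png",C[:,:,::-1])
E
```

```text
time_s: 20.15
tcp_pos: [447.5, 179.1, 111.6]
orientation: [0.0, 1.0, -0.007, -0.002]
wrist_force: [0.1, 0.3, 0.4]
width: 85.7
finger_force: 0.0
t 20.15 tcp [447.5 179.1 111.6] ang -90.83 w 85.7 ff 0.0 F [0.1 0.3 0.4] q [ 0.15  0.28  1.87 -0.    0.99  1.73]
cm now axes [0.28 0.06 9.36] | yaw 0.005 | cm after yaw [0.25 0.06 9.36]
top 391 lx [-35.1  34.6] ly [-2.9  5.1  6.4] z 123.0
top 276 lx [-35.5  34.1] ly [-2.8  4.   6.1] z 123.4
shaft ((449.8194580078125, 179.541015625), (17.764474868774414, 228.5329132080078), 89.59211730957031)
scene 418 lx [-34.4  35.6] ly [-5.8 -4.2  3.2] z 123.3
scene 439 lx [-34.7  35.7] ly [-6.3 -5.   2.4] z 123.4
shaft ((451.1444091796875, 177.08274841308594), (29.501399993896484, 231.20089721679688), 89.59986877441406)
```

View pics/sad.png

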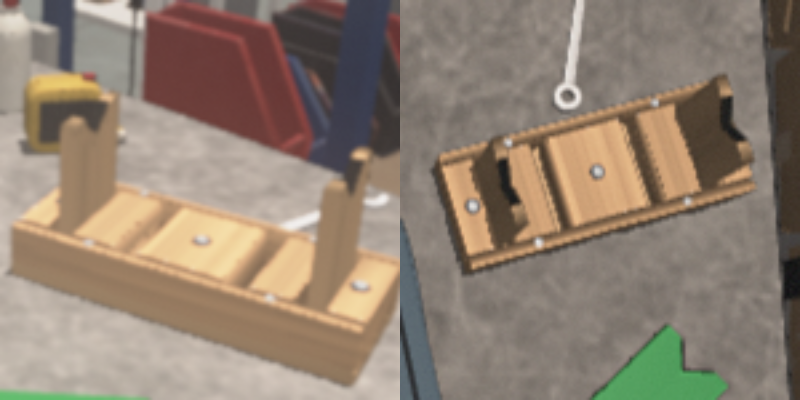

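The picture shows both saddles upright with V up in the end slots, at crop (90,170) and (340,240). Their tops measure about 123 mm, so both are home. Next I grip the shaft.

```bash
python3 -m creep '{"travel":[[0.28,0.06,3],[0,0,2.5],[0,0,2],[0,0,1],[0,0,0.5]],"yaw":[0,0,0,0,0],"claw":[0,0,0,0,0]}' 
python3 -m creep '{"travel":[[0,0,0.3],[0,0,0],[0,0,0],[0,0,0],[0,0,0]],"yaw":[0,0,0,0,0],"claw":[0.2,0.4,0.5,0.6,0.65]}' 60
python3 -m creep '{"travel":[[0,0,0],[0,0,0],[0,0,0],[0,0,0],[0,0,0]],"yaw":[0,0,0,0,0],"claw":[0.8,1,1,1,1]}'
python3 to.py 595.1 -63.4 200 15
```

```text
time_s: 20.67
tcp_pos: [453.1, 176.5, 21.9]
orientation: [0.0, 1.0, -0.01, -0.0]
wrist_force: [-0.1, 0.4, 0.2]
width: 85.3
finger_force: 0.0
time_s: 21.08
tcp_pos: [453.2, 177.6, 20.7]
orientation: [-0.0, 1.0, -0.01, 0.001]
wrist_force: [-0.1, -0.1, -0.1]
width: 30.1
finger_force: 0.0
time_s: 21.5
tcp_pos: [453.3, 177.8, 20.9]
orientation: [-0.0, 1.0, -0.01, 0.001]
wrist_force: [-1.2, 0.8, 5.4]
width: 23.7
finger_force: 59.9
t 21.5 tcp [453.3 177.8  20.9] ang -91.09 w 23.7 ff 59.9 F [-1.2  0.8  5.4] q [0.14 0.42 1.95 0.   0.77 1.73]
cm now axes [ 14.68  23.84 -17.89] | yaw -1.852 | cm after yaw [-26.97   7.46 -17.91]
```

```bash
python3 -m creep '{"travel":[[0,0,-1],[0,0,-3],[0,0,-4],[0,0,-4],[0,0,-4]],"yaw":[0,0,0,0,0],"claw":[1,1,1,1,1]}' >/dev/null
python3 -m creep '{"travel":[[0,0,-2.5],[0,0,0],[0,0,0]],"yaw":[0,0,0],"claw":[1,1,1]}'
cat > sh.py <<'E'
from h import *
s=r.read_state(); q=s["orientation"]; M=R.from_quat([q[1],q[2],q[3],q[0]]).as_matrix()
for n in ("top","scene"):
    p,d=r.snapshot(n); X=(cloud(n,d)-s["tcp_pos"])@M
    m=(abs(X[...,0])<140)&(abs(X[...,0])>30)&(abs(X[...,1])<25)&(X[...,2]>-12)&(X[...,2]<35); P=X[m]
    b=P[abs(P[:,0])>70]; l=P[P[:,0]<-70]; g=P[P[:,0]>70]
    print(n,len(P),"x",np.percentile(P[:,0],[.5,99.5]).round(1),"ends y,z",np.median(l[:,1:],0).round(1),np.median(g[:,1:],0).round(1),"angle",cv2.minAreaRect(P[:,:2].astype(np.float32))[2])
    for k in (l,g): print(np.percentile(k[:,1],[2,98]).round(1),np.percentile(k[:,2],[2,98]).round(1),np.percentile(k[:,0],[1,99]).round(1))
E
python3 sh.py;python3 to.py 595.1 -63.4 200 15
```

```text
time_s: 22.17
tcp_pos: [452.8, 177.6, 206.2]
orientation: [-0.0, 1.0, -0.009, 0.002]
wrist_force: [0.6, 0.1, -5.2]
width: 23.3
finger_force: 60.1
top 381 x [-118.4  -61.2] ends y,z [-0.2  0.6] [nan nan] angle 89.55626678466797
[-9.3  8.3] [-2.7  6.3] [-118.2  -70.1]
t 22.22 tcp [451.5 177.4 204.3] ang -91.09 w 23.5 ff 60.1 F [-0.5  0.2 -4. ] q [ 0.14  0.18  1.75 -0.    1.22  1.73]
cm now axes [14.82 23.8   0.42] | yaw -1.852 | cm after yaw [-26.97   7.64   0.43]
  return _methods._mean(a, axis=axis, dtype=dtype,
  ret = um.true_divide(
Traceback (most recent call last):
  File "sh.py", line 8, in <module>
    for k in (l,g): print(np.percentile(k[:,1],[2,98]).round(1),np.percentile(k[:,2],[2,98]).round(1),np.percentile(k[:,0],[1,99]).round(1))
                          ~~~~~~~~~~~~~^^^^^^^^^^^^^^^
IndexError: index -1 is out of bounds for axis 0 with size 0
```

```bash
python3 -m creep '{"travel":[[1.85,2.95,0],[1.85,2.95,0],[1.85,2.95,0],[1.85,2.95,0],[1.85,2.95,0]],"yaw":[0,0,0,0,0],"claw":[1,1,1,1,1]}' >/dev/null
python3 -m creep '{"travel":[[1.85,2.95,0],[1.85,2.95,0],[1.85,2.95,0],[0,0,0],[0,0,0]],"yaw":[0,0,0,-0.08,-0.116],"claw":[1,1,1,1,1]}' >/dev/null
python3 -m creep '{"travel":[[0,0,0],[0,0,0],[0,0,0],[0,0,0],[0,0,0]],"yaw":[-0.116,-0.116,-0.116,-0.116,-0.116],"claw":[1,1,1,1,1]}'
python3 -m creep '{"travel":[[0,0,0],[0,0,0],[0,0,0],[0,0,0],[0,0,0]],"yaw":[-0.116,-0.116,-0.116,-0.116,-0.116],"claw":[1,1,1,1,1]}' >/dev/null
python3 -m creep '{"travel":[[0,0,0],[0,0,0],[0,0,0],[0,0,0],[0,0,0]],"yaw":[-0.116,-0.116,-0.116,-0.116,-0.03],"claw":[1,1,1,1,1]}' >/dev/null
python3 -m creep '{"travel":[[0,0,0],[0,0,0]],"yaw":[0,0],"claw":[1,1]}'
sed -i 's/for k in (l,g): print/for k in (l,g):\n      if len(k)>5: print/' sh.py
python3 sh.py 2>/dev/null;python3 to.py 594.3 -60.5 150 15
```

```text
time_s: 23.47
tcp_pos: [594.0, -60.8, 201.0]
orientation: [-0.002, 0.928, 0.372, -0.003]
wrist_force: [0.7, 0.3, -4.8]
width: 23.8
finger_force: 60.5
time_s: 24.47
tcp_pos: [594.6, -60.9, 202.1]
orientation: [-0.002, 0.61, 0.792, -0.001]
wrist_force: [-0.3, -0.3, -5.2]
width: 23.5
finger_force: 60.5
top 604 x [ 30.4 114.1] ends y,z [nan nan] [-2.9  0.8] angle 0.19947132468223572
[-11.5   7.2] [-2.2  9.4] [ 70.6 114.1]
scene 1433 x [-117.2  110.4] ends y,z [-6.9  3.7] [-7.2  4. ] angle 0.005902590695768595
[-10.3   2.7] [-3.1 14.9] [-117.2  -70.6]
[-10.4   2.4] [-2.8 15. ] [ 70.7 111.7]
t 24.57 tcp [595.2 -61.1 203.2] ang 14.83 w 23.5 ff 60.5 F [-0.1 -0.5 -3.9] q [-0.29  0.38  1.47 -0.    1.29 -0.55]
cm now axes [ 0.07 -0.05  5.32] | yaw -0.003 | cm after yaw [ 0.08 -0.07  5.32]
```

```bash
python3 -m creep '{"travel":[[0.07,-0.05,1.5],[0,0,1.5],[0,0,1.2],[0,0,0.8],[0,0,0.3]],"yaw":[-0.003,0,0,0,0],"claw":[1,1,1,1,1]}' >/dev/null
python3 -m creep '{"travel":[[0,0,0],[0,0,0]],"yaw":[0,0],"claw":[1,1]}'
python3 to.py 594.3 -60.5 127.4 15
```

```text
time_s: 25.15
tcp_pos: [595.6, -60.9, 152.1]
orientation: [0.0, 0.608, 0.794, 0.0]
wrist_force: [0.1, -0.1, -3.7]
width: 23.5
finger_force: 60.5
t 25.15 tcp [595.6 -60.9 152.1] ang 15.06 w 23.5 ff 60.5 F [ 0.1 -0.1 -3.7] q [-0.29  0.42  1.54 -0.    1.18 -0.55]
cm now axes [ 0.07 -0.11  2.47] | yaw 0.001 | cm after yaw [ 0.07 -0.11  2.47]
```

```bash
python3 -m creep '{"travel":[[0.06,-0.1,0.5],[0,0,0.5],[0,0,0.4],[0,0,0.3],[0,0,0.2]],"yaw":[0,0,0,0,0],"claw":[1,1,1,1,1]}'
python3 -m creep '{"travel":[[0,0,0.1],[0,0,0.1],[0,0,0]],"yaw":[0,0,0],"claw":[1,1,1]}'
```

```text
time_s: 25.57
tcp_pos: [593.9, -60.4, 132.2]
orientation: [-0.0, 0.608, 0.794, -0.0]
wrist_force: [0.5, -0.2, -4.2]
width: 23.6
finger_force: 60.5
time_s: 25.82
tcp_pos: [594.1, -60.4, 130.7]
orientation: [-0.0, 0.608, 0.794, -0.0]
wrist_force: [-0.8, 0.1, -5.4]
width: 23.5
finger_force: 60.5
```

```bash
python3 -m creep '{"travel":[[0,0,0.1],[0,0,0.1],[0,0,0]],"yaw":[0,0,0],"claw":[1,1,1]}'
python3 -m creep '{"travel":[[0,0,0.1],[0,0,0],[0,0,0]],"yaw":[0,0,0],"claw":[1,1,1]}'
```

```text
time_s: 26.07
tcp_pos: [594.6, -60.5, 129.2]
orientation: [0.001, 0.608, 0.794, 0.0]
wrist_force: [1.2, -0.8, -2.5]
width: 24.0
finger_force: 60.7
time_s: 26.32
tcp_pos: [595.0, -60.6, 128.7]
orientation: [0.001, 0.608, 0.794, 0.001]
wrist_force: [1.8, 0.8, 2.1]
width: 23.7
finger_force: 61.2
```

```bash
python3 -m creep '{"travel":[[0,0.05,0.05],[0,0.05,0],[0,0,0]],"yaw":[0,0,0],"claw":[1,1,1]}' 20
python3 -m creep '{"travel":[[0,0,0.05],[0,0,0],[0,0,0]],"yaw":[0,0,0],"claw":[1,1,1]}'
```

```text
time_s: 26.57
tcp_pos: [595.7, -60.3, 127.9]
orientation: [0.001, 0.608, 0.794, 0.0]
wrist_force: [1.5, 1.3, 3.5]
width: 23.6
finger_force: 61.6
time_s: 26.82
tcp_pos: [596.0, -60.3, 127.6]
orientation: [0.001, 0.608, 0.794, 0.0]
wrist_force: [1.8, 0.3, 4.3]
width: 23.6
finger_force: 61.7
```

Seated at 127.6 with light contact, so I release slowly and rise.

```bash
python3 -m creep '{"travel":[[0,0,0],[0,0,0],[0,0,0],[0,0,0],[0,0,0]],"yaw":[0,0,0,0,0],"claw":[0.68,0.64,0.6,0.55,0.5]}'
python3 -m creep '{"travel":[[0,0,0],[0,0,0],[0,0,0],[0,0,-1],[0,0,-2]],"yaw":[0,0,0,0,0],"claw":[0.3,0.1,0,0,0]}'
python3 -m creep '{"travel":[[0,0,-3],[0,0,-4],[0,-4,-4],[0,-4,-2],[0,-4,0]],"yaw":[0,0,0,0,0],"claw":[0,0,0,0,0]}'
python3 -m creep '{"travel":[[0,-4,0],[0,-4,0],[0,-4,0],[0,0,0],[0,0,0]],"yaw":[0,0,0,0,0],"claw":[0,0,0,0,0]}'
python3 - <<'E'
from h import *
a=np.radians(15); c=np.array([595.1,-63.4])
I=[]
for n in ("top","scene"):
    p,d=r.snapshot(n); X=cloud(n,d); Q=X[...,:2]-c; lx=Q@[np.cos(a),np.sin(a)]; ly=Q@[-np.sin(a),np.cos(a)]
    k=(abs(lx)<18)&(abs(ly)<130)&(X[...,2]>111)&(X[...,2]<140)
    print(n,"ly",np.percentile(ly[k],[.5,99.5]).round(1))
    for lo,hi in((-120,-98),(-82,-65),(-50,50),(65,82),(98,120)):
        q=k&(ly>lo)&(ly<hi)
        if q.sum()>5: print(lo,"lx",np.percentile(lx[q],[3,97]).round(1),"ztop",np.percentile(X[q][:,2],95).round(1))
    I.append(p)
C=np.hstack([cv2.resize(I[1][130:300,280:450],(400,400)),cv2.resize(I[0],(400,300))[:,:].copy() if 0 else cv2.resize(I[0][110:260,290:440],(400,400))])
cv2.imwrite("pics/end.png",C[:,:,::-1])
cv2.imwrite("pics/endscene.png",I[1][:,:,::-1])
E
```

```text
time_s: 27.23
tcp_pos: [594.6, -60.1, 126.3]
orientation: [-0.001, 0.608, 0.794, -0.0]
wrist_force: [-0.2, -0.5, -0.1]
width: 42.8
finger_force: 0.0
time_s: 27.65
tcp_pos: [593.4, -59.7, 155.1]
orientation: [-0.003, 0.608, 0.794, -0.001]
wrist_force: [-0.1, 0.2, 0.7]
width: 85.3
finger_force: 0.0
time_s: 28.07
tcp_pos: [493.7, -88.8, 280.4]
orientation: [0.005, 0.608, 0.794, 0.001]
wrist_force: [-0.3, -0.9, 0.8]
width: 85.7
finger_force: 0.0
time_s: 28.48
tcp_pos: [374.9, -119.5, 276.1]
orientation: [0.001, 0.609, 0.793, 0.0]
wrist_force: [1.0, -0.2, 1.1]
width: 85.4
finger_force: 0.0
top ly [-110.6  116.9]
-120 lx [-8.7  9.2] ztop 129.0
-82 lx [-8.8  8.9] ztop 129.2
-50 lx [-12.1  12.5] ztop 132.8
65 lx [-8.9  8.5] ztop 129.3
98 lx [-9.   8.4] ztop 129.5
scene ly [-114.1  113.2]
-120 lx [-8.   7.1] ztop 129.2
-82 lx [-8.   4.2] ztop 129.5
-50 lx [-11.4  12.7] ztop 133.0
65 lx [-8.3  4.6] ztop 129.7
98 lx [-8.1  3.8] ztop 129.2
```

View pics/end.png

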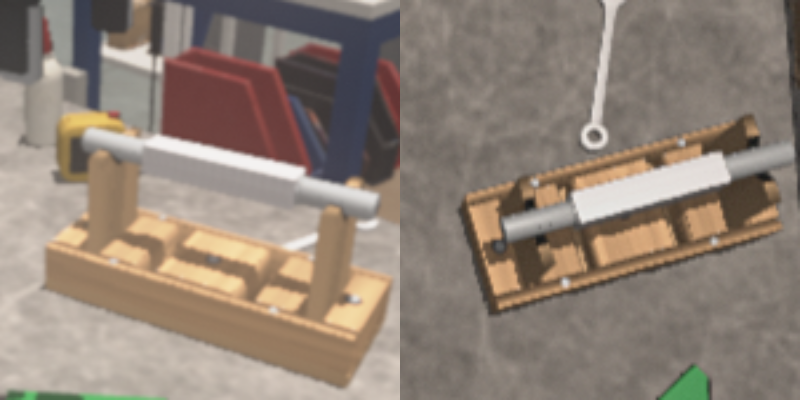

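View pics/endscene.png

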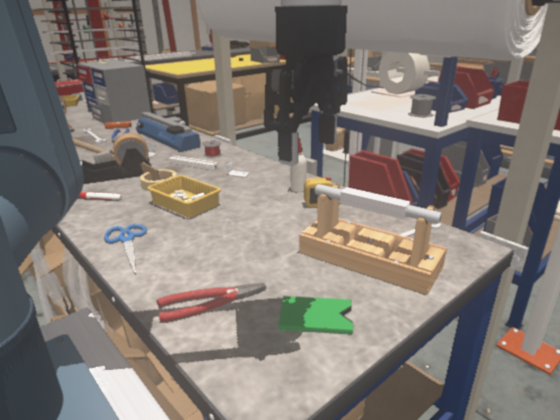

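The pictures show the shaft level across both saddles, crop ends at (90,140) and (375,200). Its axis measures about 119 mm high, and it is centred to within about 2 mm. The bystanders look unmoved and the arm is clear.

```bash
python3 -c "
from rig import r
print(r.sign_off())"
```

```text
the job is handed in; nothing more can be done
None
```

Both saddles are home, V up, in the end slots, the shaft lies in the Vs with its axis about 119 mm up and centred to within about 2 mm, and the job was handed in at about 28.6 s.

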